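# Put the steel rings back on their posts by size

## Robot

A 6-joint arm with a two-finger parallel gripper is mounted at the origin on the work surface. World frame = base frame: x ahead of the robot, y to its left, z up, the work surface at z = 0. Lengths are in m, angles in rad, forces in N, time in s.
With the tool pointing down it reaches from about 0.35 to 0.85 m from the base axis. Payload 8.1 kg.
Tool frame: the origin (TCP) lies on the mounting face of the last link; the fingertips stand 186 mm ahead of it and the grasp point (between the pads) lies 167 mm ahead of it (robot.finger_overhang is the distance from the TCP to the fingertips, in m); z points along the fingers, y is the line along which they close (so a half turn about z gives the same grasp; the last joint's range is limited). The gripper opens to 93 mm and grips with 3 to 60 N. Pads are 15 mm wide; open, the fingers measure 128 mm over their backs; the gripper's body (75 mm by 188 mm) begins 65 mm behind the grasp point.
Start: joints at [1.128, 0.13, 1.488, -0, 1.523, -0.085], TCP at [0.21, 0.562, 0.405] pointing down, gripper open.
Joint ranges: [-2.96, 2.96], [-0.89, 2.26], [0.02, 2.5], [-1.34, 4.48], [0, 2.73], [-2.66, 2.66]. Speed limits (rad/s): [2.39, 2.39, 2.79, 3.14, 3.14, 3.14].

## Interface

Orientations are given as a rotation vector (axis times angle).
In Python, from plant import readout, read_camera, get_calibration, job, robot gives the robot as it stands.
- The arm moves only by the shell command python3 -m handwheel 'ROWS' [FORCE]. ROWS is JSON, a list of rows, each a list of 5 numbers: the shift along the world's x, y, z in cm, then the turn about the world's z in rad, then the closure, from 0 (fully open) to 1 (shut). In form: [[tx, ty, tz, spin, gripper], ...]. A call has 1 to 10 rows; each row shifts and turns the commanded pose from where the row before left it; what a row does not reach is not made up. A row lasts 1/8 s, in which the tool goes at most 62.5 mm and 10.7 degrees, less where a joint would pass 70% of its speed; a pose out of reach is approached as far as the arm can. A call is refused whole if a number of a shift passes 6.25 or a number of a turn 0.188, either way. A call with a gripper value outside its range is refused whole. The fingers move at their own pace and stop on an object; FORCE is the grip in N (left out, the last holds). Time passes only in rows, so rows that do not move let the fingers close. It gives the time, the measured TCP pose, the force, the opening and the grip force at its end, in the units of the state.
- readout.read_state(): the state, without advancing time (a new reading comes with each control period).
- read_camera(name): name is "side" or "top"; returns the picture (420x560x3 uint8, red, green, blue); there is no depth.
- get_calibration(name): a dict with "fovy" (degrees; the focal length in pixels is half the picture's height over the tangent of half this angle, whatever the lens; pixels are square), "cx", "cy" (the principal point, pixels), "dist_coeffs" ([k1, k2, p1, p2, k3] as OpenCV has them; the pictures are not rectified), "pose" (4x4, takes a point from camera to world coordinates). Camera axes: x right, y down, z forward; pixel columns grow to the right and rows downward; lengths in m; the calibration is good to about 2 mm. A picture is of the moment at which its call begins. get_calibration takes no time and is no camera call.
- job.close_job(): hands the job in; it is judged then, once.
The state is a dict: "t": time; "q": joint angles; "dq": joint speeds; "joint_torque": joint torques, N m; "tool_pos": TCP position; "orientation": TCP orientation; "force": force on the tool from outside, world axes, zero at the start; "wrist_torque": the same for the moment, N m; "opening": finger opening in m; "gripper_force": force on a finger pad.
Only numpy, scipy, OpenCV 4.12 (cv2) and the standard library are available. Lean on these libraries where they do the work, as an engineer would, in place of code of your own. Each camera call takes 0.05 s, during which the arm holds its last target. There are 200 camera calls.

## Task

Put each of the four bright steel rings over the green-tipped post of its own size, the one whose white disc is as wide as the ring (smallest ring on the thinnest post, largest on the thickest), so that all four lie flat, fully down on their discs. Leave the two black rings where they are.

Things in the scene. Friction and masses are not known exactly. Their poses are not given: they have to be found in the camera images.
- ring_s: bright bare-steel ring, the smallest of the four: 36 mm outside diameter, 28 mm bore, 30 mm tall, lying flat on the bench. Origin: centre of its underside; z is its axis (up), it is round so yaw has no meaning
- ring_m: bright bare-steel ring, the second smallest of the four: 46 mm outside diameter, 38 mm bore, 30 mm tall, lying flat on the bench. Origin: centre of its underside; z is its axis (up), it is round so yaw has no meaning
- ring_l: bright bare-steel ring, the second largest of the four: 56 mm outside diameter, 48 mm bore, 30 mm tall, lying flat on the bench. Origin: centre of its underside; z is its axis (up), it is round so yaw has no meaning
- ring_xl: bright bare-steel ring, the largest of the four: 66 mm outside diameter, 58 mm bore, 30 mm tall, lying flat on the bench. Origin: centre of its underside; z is its axis (up), it is round so yaw has no meaning
- black_m: black ring, loose, 46 mm outside diameter, 38 mm bore, 30 mm tall, lying flat on the bench; to be left alone. Origin: centre of its underside, z up
- black_l: black ring, loose, 56 mm outside diameter, 48 mm bore, 30 mm tall, lying flat on the bench; to be left alone. Origin: centre of its underside, z up
- post_s: fixed ring post, the smallest of the four: upright steel pin 10 mm thick with a green end, its top 54 mm above the bench, on a white disc 36 mm across (the same diameter as the ring that belongs here) whose top, the ring's seat, is 10 mm above the bench; under it a black square foot plate 90 x 90 x 6 mm. Origin: centre of the foot plate's underside, on the bench, on the pin's axis; z up
- post_m: fixed ring post, the second smallest of the four: upright steel pin 18 mm thick with a green end, its top 54 mm above the bench, on a white disc 46 mm across (the same diameter as the ring that belongs here) whose top, the ring's seat, is 10 mm above the bench; under it a black square foot plate 90 x 90 x 6 mm. Origin: centre of the foot plate's underside, on the bench, on the pin's axis; z up
- post_l: fixed ring post, the second largest of the four: upright steel pin 26 mm thick with a green end, its top 54 mm above the bench, on a white disc 56 mm across (the same diameter as the ring that belongs here) whose top, the ring's seat, is 10 mm above the bench; under it a black square foot plate 90 x 90 x 6 mm. Origin: centre of the foot plate's underside, on the bench, on the pin's axis; z up
- post_xl: fixed ring post, the largest of the four: upright steel pin 34 mm thick with a green end, its top 54 mm above the bench, on a white disc 66 mm across (the same diameter as the ring that belongs here) whose top, the ring's seat, is 10 mm above the bench; under it a black square foot plate 90 x 90 x 6 mm. Origin: centre of the foot plate's underside, on the bench, on the pin's axis; z up
There are look-alikes about, which are no part of the job. What is shaped like the post_s but purple or yellow is not meant. What is shaped like the ring_xl but pink is not meant.

How it is judged:
By the outcome, as a careful person would: the job done as asked, in the order asked, and still so for the second after the job is handed in, with the robot touching nothing.
It also fails if it takes over 102 s, if anything falls off the work surface, if the arm or the gripper's body presses on something with over 40 N, if the wrist force passes 120 N, or if a joint passes its speed limit or range.

## Working session

There is one attempt and no reset: what is moved stays moved. The work goes in short steps, Python scripts to look and compute and a shell command to move; the robot and the scene stay as the last step left them, time stands still between calls to the robot, and variables do not carry over. Pictures are saved under pics/ and viewed, at most 14 in all, crops included, and the job is handed in when it is done.

```bash
ls; mkdir -p pics
python3 - <<'E'
from plant import readout, read_camera, get_calibration
import cv2,json
for n in ("top","side"):
    im=read_camera(n); cv2.imwrite(f"pics/{n}0.png",im[:,:,::-1]); c=get_calibration(n)
    print(n,c)
print(readout.read_state())
E
```

```text
pics
top {'fovy': 54.45386965613703, 'cx': 279.9961208796562, 'cy': 213.68639220626966, 'dist_coeffs': array([-0.09137346,  0.        ,  0.        ,  0.        ,  0.        ]), 'pose': array([[-0.01566871, -0.98582096,  0.16706745,  0.40762996],
       [-0.99973404,  0.01261846, -0.01930357,  0.00668861],
       [ 0.01692173, -0.16732548, -0.98575648,  0.81721309],
       [ 0.        ,  0.        ,  0.        ,  1.        ]])}
side {'fovy': 46.21094077426485, 'cx': 275.3122734147274, 'cy': 211.335800522193, 'dist_coeffs': array([-0.17748724,  0.        ,  0.        ,  0.        ,  0.        ]), 'pose': array([[ 0.98553241, -0.12366468,  0.1159005 ,  0.42646304],
       [-0.16947825, -0.7260371 ,  0.66644373, -0.66083246],
       [ 0.00173251, -0.67644451, -0.73649157,  0.78161605],
       [ 0.        ,  0.        ,  0.        ,  1.        ]])}
{'t': 0.1, 'q': array([ 1.12760242e+00,  1.31111512e-01,  1.48914500e+00,  1.98928722e-05,
        1.52303785e+00, -8.54025595e-02]), 'dq': array([-0.00101721, -0.00133902, -0.00205451, -0.00015547,  0.00094603,
       -0.00037421]), 'joint_torque': array([ 1.27790147e-03, -5.61347723e+01, -4.93091190e+01,  7.70588662e-02,
        2.92045431e-02, -9.61047749e-05]), 'tool_pos': array([0.2100131 , 0.5618276 , 0.40379058]), 'orientation': array([-5.58943144e-01, -3.09099772e+00,  2.57168179e-03]), 'force': array([-0.81090254,  0.29019472, -0.75290764]), 'wrist_torque': array([ 0.04443386, -0.00192464, -0.01343694]), 'gripper_force': 0.0, 'opening': 0.09286604690864927}
```

View pics/top0.png

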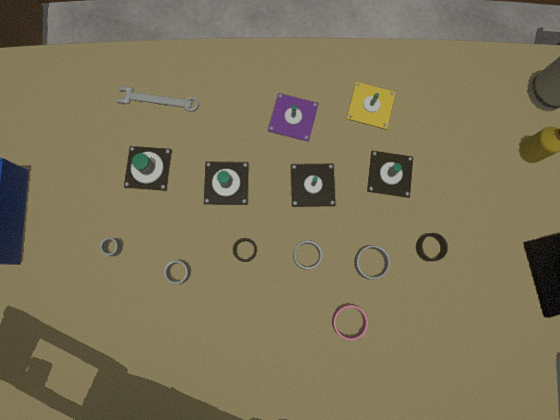

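View pics/side0.png

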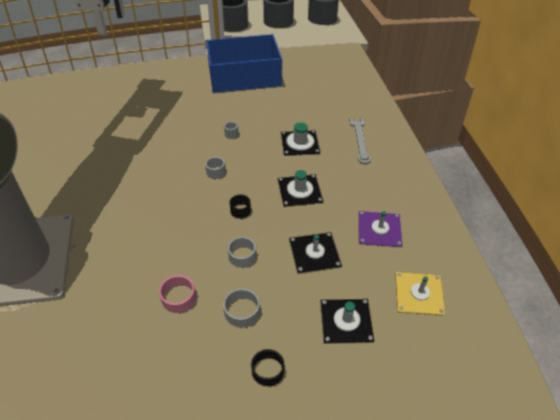

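The two views agree. Reading the top image, with image right = −y and up = +x, the candidates are:
- **Steel rings:** s (111,247), m (177,272), l (308,255) and xl (373,262), in order of apparent size.
- **Not to be touched:** black rings at (245,250) and (432,247), and the pink ring at (350,322).
- **Green-tipped posts on black plates:** xl (148,167), l (226,183), s (313,184) and m (391,173), by disc width.
- **Look-alike posts:** purple at (293,117) and yellow at (371,105).

I'll measure these and make one enlarged crop to confirm.

```bash
cat > h.py <<'E'
import numpy as np, cv2
from scipy.optimize import least_squares
from scipy.spatial.transform import Rotation
from plant import readout, read_camera, get_calibration
def cast(cam,px,z):
    c=get_calibration(cam); f=210/np.tan(np.radians(c["fovy"]/2))
    K=np.array([[f,0,c["cx"]],[0,f,c["cy"]],[0,0,1.]])
    u=cv2.undistortPoints(np.asarray(px,float).reshape(-1,1,2),K,c["dist_coeffs"]).reshape(-1,2)
    P=c["pose"]; d=np.c_[u,np.ones(len(u))]@P[:3,:3].T; o=P[:3,3]
    return (o+d*((z-o[2])/d[:,2])[:,None])[:,:2], o[:2]
def circle(p,loss="soft_l1"):
    s=least_squares(lambda a:np.hypot(p[:,0]-a[0],p[:,1]-a[1])-a[2],[*p.mean(0),.025],loss=loss,f_scale=.001)
    return s.x
def blob(mask,px,r=26):
    n,lab,st,ce=cv2.connectedComponentsWithStats(mask.astype(np.uint8))
    k=[i for i in range(1,n) if st[i,4]>15 and np.hypot(*(ce[i]-px))<r]
    k=max(k,key=lambda i:st[i,4]); c,_=cv2.findContours((lab==k).astype(np.uint8),cv2.RETR_EXTERNAL,cv2.CHAIN_APPROX_NONE)
    return max(c,key=len)[:,0,:].astype(float)
def ring(cam,im,px,z=.03):
    hsv=cv2.cvtColor(im,cv2.COLOR_RGB2HSV)
    c=blob((hsv[...,1]<70)&(hsv[...,2]>60),px)
    p,o=cast(cam,c,z); m=p.mean(0); d=(m-o)/np.linalg.norm(m-o)
    return circle(p[(p-m)@d>0.003])
def disc(cam,im,px):
    hsv=cv2.cvtColor(im,cv2.COLOR_RGB2HSV)
    c=blob((hsv[...,1]<50)&(hsv[...,2]>150),px)
    return circle(cast(cam,c,.01)[0])
def plate(cam,im,px):
    m=(im.max(2)<60); c=blob(m,px)
    p,_=cast(cam,c,.006); r=cv2.minAreaRect((p*1000).astype(np.float32)); return np.array([*r[0],*r[1]])
E
python3 - <<'E'
from h import *
T=read_camera("top");S=read_camera("side")
np.set_printoptions(precision=4,suppress=True)
R=dict(s=((111,247),(231,130)),m=((177,272),(215,168)),l=((308,255),(242,252)),xl=((373,262),(242,308)))
Q=dict(s=((313,184),(315,250)),m=((391,173),(347,319)),l=((226,183),(300,188)),xl=((148,167),(300,141)))
for n,f,A in (("ring",ring,R),("disc",disc,Q),("plate",plate,Q)):
  for k,(a,b) in A.items():
    for cam,im,px in (("top",T,a),("side",S,b)):
      try: print(n,k,cam,f(cam,im,px)*(1 if n=="plate" else 1000))
      except Exception as e: print(n,k,cam,"ERR",e)
st=readout.read_state(); print(Rotation.from_rotvec(st["orientation"]).as_matrix())
cv2.imwrite("pics/crop.png",cv2.resize(T[85:345,90:450],None,fx=2.2,fy=2.2,interpolation=cv2.INTER_CUBIC)[:,:,::-1])
E
```

```text
ring s top [481.7293 327.3595  17.9718]
ring s side [484.1151 325.1694  19.5005]
ring m top [430.6709 194.4338  22.6454]
ring m side [433.31   191.7526  23.8637]
ring l top [461.3378 -61.4808  27.3831]
ring l side [463.4867 -62.4095  28.4379]
ring xl top [ 444.2427 -187.8677   32.7725]
ring xl side [ 446.5705 -189.0965   33.4087]
disc s top [604.8193 -76.8866  16.0794]
disc s side [607.3489 -78.7552  15.5786]
disc m top [ 627.0619 -239.5297   20.5593]
disc m side [ 629.4635 -241.3947   20.8567]
disc l top [611.794  100.2825  25.8179]
disc l side [613.0375  98.6429  25.1365]
disc xl top [645.6624 264.0826  30.5542]
disc xl side [647.8953 262.2914  29.8629]
plate s top [604.6558 -76.9544  87.5652  87.1589]
plate s side [607.084  -80.1947  85.8968  87.8484]
plate m top [ 626.5089 -238.895    88.0891   87.98  ]
plate m side [ 629.2593 -242.4212   87.0758   86.7646]
plate l top [611.5357 100.5885  87.2914  86.2232]
plate l side [613.0281  95.875   88.5654  85.6055]
plate xl top [644.7757 263.2643  87.8194  88.3763]
plate xl side [647.1108 258.5062  87.1845  84.9978]
[[-0.9367  0.3502 -0.0005]
 [ 0.3502  0.9367 -0.0011]
 [ 0.0001 -0.0012 -1.    ]]
```

View pics/crop.png

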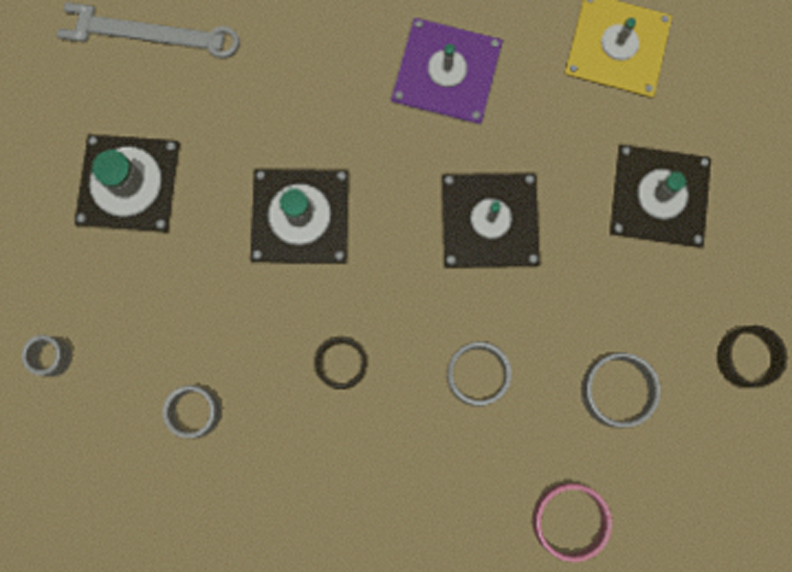

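All four steel rings and the four green-tipped black-plate posts are confirmed, and their measured radii match the given sizes. The two cameras agree within about 3 mm, so I'll use their means:

| Size | Ring (mm) | Post (mm) |
|---|---|---|
| s | (483, 326) | (606, −78) |
| m | (432, 193) | (628, −240.5) |
| l | (462.5, −62) | (612.5, 99.5) |
| xl | (445.5, −188.5) | (646.5, 263) |

I'll start with ring_s.

```bash
python3 -m handwheel '[[3.4,-2.95,-1.5,0,0],[3.4,-2.95,-1.5,0,0],[3.4,-2.95,-1.5,0,0],[3.4,-2.95,-1.5,0,0],[3.4,-2.95,-1.5,0,0],[3.4,-2.95,-1.5,0,0],[3.4,-2.95,-1.5,0,0],[3.5,-2.95,-1.5,0,0],[0,0,0,0,0],[0,0,0,0,0]]' 25
```

```text
t: 1.45
tool_pos: [0.4829, 0.3261, 0.2847]
orientation: [-0.56, -3.091, -0.0]
force: [1.0, 0.1, 0.5]
opening: 0.0931
gripper_force: 0.0
```

```bash
python3 -m handwheel '[[0,0,-3,0,0],[0,0,-3,0,0],[0,0,-2,0,0],[0,0,-1.5,0,0],[0,0,0,0,0],[0,0,0,0,1],[0,0,0,0,1],[0,0,0,0,1],[0,0,0,0,1],[0,0,0,0,1]]' 25; python3 -m handwheel '[[0,0,0,0,1],[0,0,0,0,1],[0,0,0,0,1],[0,0,0,0,1]]'
```

```text
t: 2.7
tool_pos: [0.4831, 0.326, 0.1898]
orientation: [0.559, 3.091, 0.0]
force: [-0.0, -0.3, 0.2]
opening: 0.0475
gripper_force: 0.0
t: 3.2
tool_pos: [0.4831, 0.326, 0.1897]
orientation: [-0.559, -3.091, -0.0]
force: [0.0, 0.5, -0.1]
opening: 0.0357
gripper_force: 25.0
```

```bash
python3 -m handwheel '[[0,0,1.5,0,1],[0,0,2.5,0,1],[0,0,3,0,1],[0,0,2,0,1],[1.3,-4.0,0,0,1],[1.3,-4.4,0,0,1],[1.3,-4.4,0,0,1],[1.3,-4.4,0,0,1],[1.3,-4.4,0,0,1],[1.3,-4.4,0,0,1]]' && python3 -m handwheel '[[1.3,-4.4,0,0,1],[1.3,-4.0,0,0,1],[1.2,-3.5,0,0,1],[0.7,-2.5,0,0,1],[0,0,0,0,1],[0,0,0,0,1]]'
python3 - <<'E'
from h import *
a=read_camera("side"); cv2.imwrite("pics/s1.png",a[:,:,::-1])
E
```

```text
t: 4.45
tool_pos: [0.5613, 0.0645, 0.2803]
orientation: [0.559, 3.091, 0.0]
force: [-0.2, 0.7, -1.3]
opening: 0.0359
gripper_force: 25.0
t: 5.2
tool_pos: [0.6059, -0.0775, 0.2798]
orientation: [-0.559, -3.091, -0.001]
force: [0.5, 0.4, -1.3]
opening: 0.0358
gripper_force: 25.0
```

View pics/s1.png

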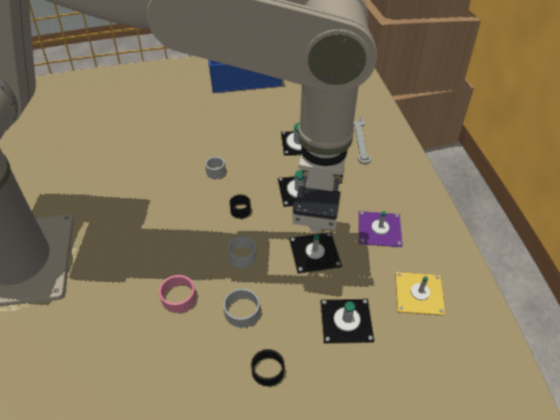

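The view shows the gripper over post_s. The ring itself is hidden behind the gripper body, but the opening of 35.8 mm and about 1.3 N of weight say it is held. Next I lower it, release and rise.

```bash
python3 -m handwheel '[[0,0,-2,0,1],[0,0,-2,0,1],[0,0,-2,0,1],[0,0,-1.2,0,1],[0,0,-0.7,0,1],[0,0,0,0,1]]'; python3 -m handwheel '[[0,0,0,0,0.3],[0,0,0,0,0.3],[0,0,0,0,0.3],[0,0,0,0,0.3],[0,0,2,0,0],[0,0,3,0,0],[0,0,3,0,0]]'
```

```text
t: 6.0
tool_pos: [0.6063, -0.0781, 0.2007]
orientation: [0.559, 3.091, -0.0]
force: [-0.2, 0.2, -0.6]
opening: 0.0359
gripper_force: 25.0
t: 6.88
tool_pos: [0.6063, -0.078, 0.2832]
orientation: [0.559, 3.09, -0.0]
force: [0.7, -0.8, 0.6]
opening: 0.0903
gripper_force: 0.0
```

```bash
python3 -m handwheel '[[-3,0.4,0,0,0],[-4,0.4,0,0,0],[-4,0.4,0,0,0],[-3.4,0.4,0,0,0],[0,0,-2.4,0,0],[0,0,0,0,0],[0,0,0,0,0]]'
python3 - <<'E'
from h import *
a=read_camera("side"); cv2.imwrite("pics/s2.png",cv2.resize(a[100:400,150:450],None,fx=2,fy=2)[:,:,::-1])
E
```

```text
t: 7.75
tool_pos: [0.4627, -0.0621, 0.2581]
orientation: [0.559, 3.09, -0.0]
force: [-0.3, 0.0, -0.1]
opening: 0.0931
gripper_force: 0.0
```

View pics/s2.png

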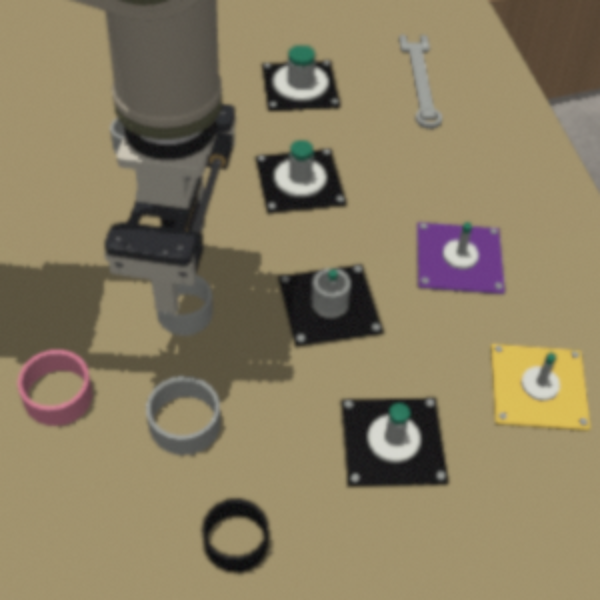

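The crop shows ring_s seated over post_s at about (331,293). The gripper is above ring_l at (185,305), so I'll grasp that next.

```bash
python3 -m handwheel '[[0,0,-3,0,0],[0,0,-2.5,0,0],[0,0,-1.4,0,0],[0,0,0,0,0],[0,0,0,0,1],[0,0,0,0,1],[0,0,0,0,1],[0,0,0,0,1],[0,0,0,0,1],[0,0,0,0,1]]'; python3 -m handwheel '[[0,0,1.5,0,1],[0,0,2.5,0,1],[0,0,3,0,1],[0,0,2,0,1],[2.5,2.7,0,0,1],[2.5,2.7,0,0,1],[2.5,2.7,0,0,1],[2.5,2.7,0,0,1],[2.5,2.7,0,0,1],[2.5,2.65,0,0,1]]'
```

```text
t: 9.05
tool_pos: [0.4622, -0.062, 0.1879]
orientation: [0.559, 3.091, 0.0]
force: [-1.4, 0.3, 3.1]
opening: 0.0563
gripper_force: 25.0
t: 10.3
tool_pos: [0.6128, 0.1005, 0.2785]
orientation: [0.559, 3.091, -0.0]
force: [0.3, -0.4, -1.1]
opening: 0.0565
gripper_force: 25.0
```

```bash
python3 -m handwheel '[[0,0,0,0,1],[0,-0.1,-2,0,1],[0,0,-2,0,1],[0,0,-2,0,1],[0,0,-1.2,0,1],[0,0,-0.7,0,1],[0,0,0,0,1]]'; python3 -m handwheel '[[0,0,0,0,0.15],[0,0,0,0,0.15],[0,0,0,0,0.15],[0,0,0,0,0.15],[0,0,2,0,0],[0,0,3,0,0],[0,0,3,0,0]]'
```

```text
t: 11.18
tool_pos: [0.6123, 0.0985, 0.1988]
orientation: [0.559, 3.091, 0.0]
force: [0.2, 0.5, -1.4]
opening: 0.056
gripper_force: 25.0
t: 12.05
tool_pos: [0.6123, 0.0985, 0.2811]
orientation: [0.559, 3.09, 0.0]
force: [0.2, 0.5, 0.0]
opening: 0.0928
gripper_force: 0.0
```

Ring_m next.

```bash
python3 -m handwheel '[[-3,1.55,0,0,0],[-3.75,2,0,0,0],[-3.75,2,0,0,0],[-3.75,2,0,0,0],[-3.75,1.9,0,0,0],[0,0,-3,0,0],[0,0,-3,0,0],[0,0,-2,0,0],[0,0,-1.1,0,0],[0,0,0,0,0]]'; python3 -m handwheel '[[0,0,0,0,1],[0,0,0,0,1],[0,0,0,0,1],[0,0,0,0,1],[0,0,0,0,1],[0,0,0,0,1],[0,0,0,0,1]]'; python3 -m handwheel '[[0,0,1.5,0,1],[0,0,2.5,0,1],[0,0,3,0,1],[0,0,2,0,1]]'
```

```text
t: 13.3
tool_pos: [0.4322, 0.193, 0.188]
orientation: [-0.559, -3.091, 0.0]
force: [0.5, 0.1, 0.1]
opening: 0.0928
gripper_force: 0.0
t: 14.18
tool_pos: [0.4321, 0.193, 0.1878]
orientation: [0.559, 3.091, 0.0]
force: [-0.3, 0.1, 0.6]
opening: 0.0454
gripper_force: 25.0
t: 14.68
tool_pos: [0.4324, 0.1931, 0.2802]
orientation: [0.559, 3.09, 0.002]
force: [0.1, 0.3, -1.3]
opening: 0.0451
gripper_force: 25.0
```

```bash
python3 -m handwheel '[[1.9,-4.3,0,0,1],[2,-4.4,0,0,1],[2,-4.4,0,0,1],[2,-4.4,0,0,1],[2,-4.4,0,0,1],[2,-4.4,0,0,1],[2,-4.4,0,0,1],[2,-4.4,0,0,1],[1.9,-4.3,0,0,1],[1.8,-3.95,0,0,1]]'; python3 -m handwheel '[[0,0,0,0,1],[0,0,0,0,1],[0,0,-2,0,1],[0,0,-2,0,1],[0,0,-2,0,1],[0,0,-1.2,0,1],[0,0,-0.7,0,1],[0,0,0,0,1]]'
```

```text
t: 15.92
tool_pos: [0.6285, -0.2421, 0.2787]
orientation: [0.56, 3.091, -0.0]
force: [0.2, 0.7, -0.8]
opening: 0.0457
gripper_force: 25.0
t: 16.92
tool_pos: [0.6283, -0.2405, 0.1988]
orientation: [0.559, 3.091, -0.0]
force: [-0.8, -0.0, -1.6]
opening: 0.0449
gripper_force: 25.0
```

```bash
python3 -m handwheel '[[0,0,0,0,0.25],[0,0,0,0,0.25],[0,0,0,0,0.25],[0,0,0,0,0.25],[0,0,2,0,0],[0,0,3,0,0],[0,0,3,0,0]]'; python3 -m handwheel '[[-3,0.8,0,0,0],[-3.8,1.1,0,0,0],[-3.8,1.1,0,0,0],[-3.8,1.1,0,0,0],[-3.9,1.1,0,0,0],[0,0,-3,0,0],[0,0,0,0,0],[0,0,0,0,0]]'
python3 - <<'E'
from h import *
a=read_camera("side"); cv2.imwrite("pics/s3.png",cv2.resize(a[100:400,150:450],None,fx=2,fy=2)[:,:,::-1])
E
```

```text
t: 17.8
tool_pos: [0.6282, -0.2406, 0.2812]
orientation: [0.559, 3.09, -0.001]
force: [-0.2, 1.1, -0.3]
opening: 0.0919
gripper_force: 0.0
t: 18.8
tool_pos: [0.4458, -0.1888, 0.2502]
orientation: [0.559, 3.09, -0.001]
force: [0.6, -0.1, 0.3]
opening: 0.0929
gripper_force: 0.0
```

View pics/s3.png

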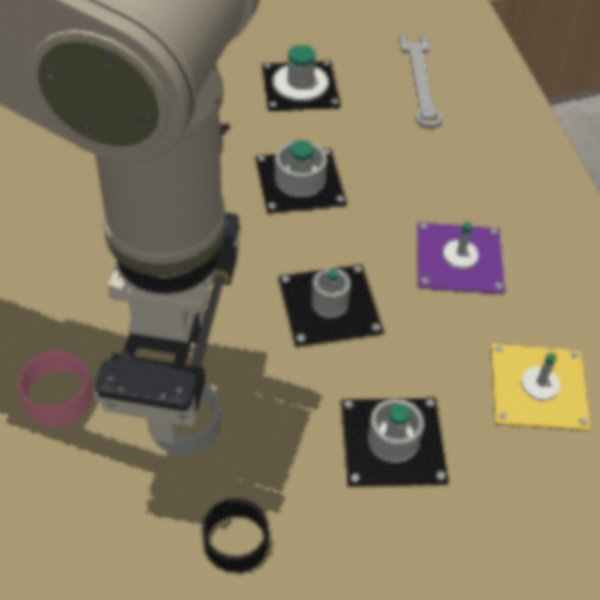

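Rings s (331,293), l (301,168) and m (396,430) are all seated. The gripper is centred above ring_xl at (185,415).

```bash
python3 -m handwheel '[[0,0,-2.5,0,0],[0,0,-2.2,0,0],[0,0,-1.4,0,0],[0,0,0,0,0],[0,0,0,0,1],[0,0,0,0,1],[0,0,0,0,1],[0,0,0,0,1],[0,0,0,0,1],[0,0,0,0,1]]'; python3 -m handwheel '[[0,0,1.5,0,1],[0,0,2.5,0,1],[0,0,3,0,1],[0,0,2,0,1]]'
```

```text
t: 20.1
tool_pos: [0.4453, -0.1885, 0.1881]
orientation: [0.559, 3.091, -0.0]
force: [-0.9, 1.0, 5.4]
opening: 0.0653
gripper_force: 25.0
t: 20.6
tool_pos: [0.4452, -0.1886, 0.2797]
orientation: [0.559, 3.09, -0.001]
force: [0.4, -0.1, -2.6]
opening: 0.0656
gripper_force: 25.0
```

```bash
python3 -m handwheel '[[1.9,4.3,0,0,1],[2,4.5,0,0,1],[2,4.5,0,0,1],[2,4.5,0,0,1],[2,4.5,0,0,1],[2,4.5,0,0,1],[2,4.5,0,0,1],[2,4.5,0,0,1],[2,4.5,0,0,1],[2.2,4.85,0,0,1]]'; python3 -m handwheel '[[0,0,0,0,1],[0,0,0,0,1],[0,0,-2,0,1],[0,0,-2,0,1],[0,0,-2,0,1],[0,0,-1.2,0,1],[0,0,-0.7,0,1],[0,0,0,0,1]]'
```

```text
t: 21.85
tool_pos: [0.6464, 0.2643, 0.2781]
orientation: [-0.559, -3.091, 0.001]
force: [0.7, 0.5, -1.7]
opening: 0.0653
gripper_force: 25.0
t: 22.85
tool_pos: [0.6463, 0.2631, 0.199]
orientation: [0.559, 3.091, 0.0]
force: [0.2, -0.3, -2.8]
opening: 0.0659
gripper_force: 25.0
```

Release, rise, and move back clear of the posts.

```bash
python3 -m handwheel '[[0,0,0,0,0.1],[0,0,0,0,0.05],[0,0,0,0,0],[0,0,0,0,0],[0,0,2,0,0],[0,0,3,0,0],[0,0,4,0,0]]'; python3 -m handwheel '[[-4,0,1,0,0],[-4,0,1,0,0],[-4,1,1,0,0],[-4,1,1,0,0],[-4,2,0,0,0],[-4,2,0,0,0],[0,0,0,0,0],[0,0,0,0,0]]'
python3 - <<'E'
from h import *
a=read_camera("side"); cv2.imwrite("pics/s4.png",cv2.resize(a[100:400,150:450],None,fx=2,fy=2)[:,:,::-1])
a=read_camera("top"); cv2.imwrite("pics/t4.png",a[:,:,::-1])
E
```

```text
t: 23.72
tool_pos: [0.6458, 0.2629, 0.2901]
orientation: [-0.559, -3.091, 0.001]
force: [0.7, -0.2, 0.1]
opening: 0.0927
gripper_force: 0.0
t: 24.72
tool_pos: [0.4065, 0.3231, 0.3301]
orientation: [0.558, 3.09, 0.002]
force: [0.8, 0.2, -0.1]
opening: 0.0928
gripper_force: 0.0
```

View pics/s4.png

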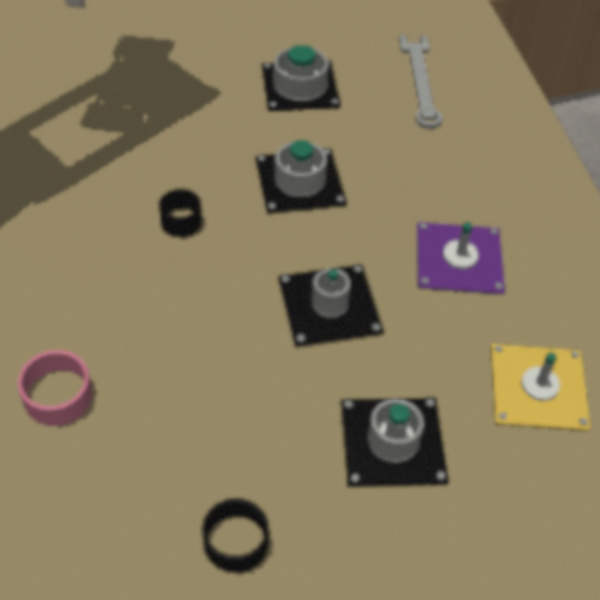

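View pics/t4.png

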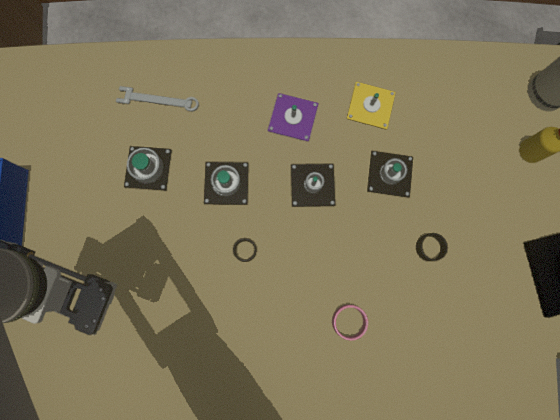

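Both views show all four rings lying flat on their own posts, in the top view at (146,165), (226,180), (314,182) and (395,171). The black rings at (245,250) and (432,247) and the pink ring have not moved, so I'm handing in.

```bash
python3 -c "from plant import job; print(job.close_job())"
```

```text
the job is handed in; nothing more can be done
None
```

All four steel rings are seated flat on the posts of their own size, the black rings were not touched, and the job was handed in at about 25 s of the 102 s allowed; the hand-in returned no verdict.

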